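# Lay the beaded baluster down in its marking lane

### The arm

A 7-joint arm with a two-finger parallel gripper is mounted at the origin on the work surface. World frame = base frame: x ahead of the robot, y to its left, z up, the work surface at z = 0. Lengths are in m, angles in rad, forces in N, time in s.
With the tool pointing down it reaches from about 0.4 to 0.9 m from the base axis. Payload 5.5 kg.
Tool frame: the origin (TCP) lies midway between the tips of the shut fingers; the grasp point (between the pads) lies 19 mm behind it (manip.grip_depth is the distance from the TCP to the grasp point, in m); z points along the fingers, y is the line along which they close (so a half turn about z gives the same grasp; the last joint's range is limited). The gripper opens to 92 mm and grips with 3 to 60 N. Pads are 19 mm wide; open, the fingers measure 130 mm over their backs; the gripper's body (75 mm by 190 mm) begins 47 mm behind the grasp point.
Start: joints at [-1.085, 0.501, -0.427, 1.55, 0.221, 1.138, -0.21], TCP at [0.144, 0.634, 0.227] pointing down, gripper open.
Joint ranges: [-2.88, 2.88], [-0.31, 2.03], [-1.54, 1.56], [0.2, 2.42], [-1.41, 4.55], [0.19, 2.02], [-2.57, 2.57]. Speed limits (rad/s): [2.57, 2.57, 3.14, 3.14, 3.14, 3.14, 3.14].

### API

Orientations are given as a unit quaternion [x, y, z, w].
In Python, from bench import manip, effector, viewer gives the robot as it stands. Calls block until the motion is done:
- manip.move_pose(position, orientation): joint-space move of the TCP to a pose.
- manip.servo_line(position, ori=None, vel=0.15): straight line of the TCP; ori=None keeps the orientation; vel is the mean speed in m/s.
- manip.movej(angles): joint-space move.
- effector.open_jaws() and effector.close(f_grip=None): open the fingers fully, or close them until they stop; f_grip is the grip in N (None keeps the last).
- manip.sleep(seconds).
- manip.solve_ik(position, orientation): joint angles nearest the present ones, or None.
- viewer.get_image(name): name is "side" or "top" or "wrist"; returns the picture (384x512x3 uint8, red, green, blue); there is no depth.
- viewer.get_calibration(name): a dict with "vfov" (degrees; the focal length in pixels is half the picture's height over the tangent of half this angle, whatever the lens; pixels are square), "cx", "cy" (the principal point, pixels), "eye" and "attitude" of the camera in the world. Camera axes: x right, y down, z forward; pixel columns grow to the right and rows downward; lengths in m; the calibration is good to about 2 mm. A picture is of the moment at which its call begins: read the wrist's pose just before it. get_calibration takes no time and is no camera call; for the wrist camera it gives the pose at the moment of the call.
A pose or a line that the arm cannot do raises manip.PlanningError and nothing moves.
- manip.hand_in(): hands the job in; it is judged then, once.
Readings, each from a call of its own:
- manip.current_clock(): time.
- manip.current_q(): joint angles.
- manip.current_joint_velocities(): joint speeds.
- manip.current_tau(): joint torques, N m.
- manip.current_tool_pos(): TCP position.
- manip.current_tcp_rot(): TCP orientation.
- manip.current_force(): force on the tool from outside, world axes, zero at the start.
- manip.current_wrist_torque(): the same for the moment, N m.
- manip.current_finger_gap(): finger opening in m.
- manip.current_gripper_force(): force on a finger pad.
Only numpy, scipy, OpenCV 4.12 (cv2) and the standard library are available. Lean on these libraries where they do the work, as an engineer would, in place of code of your own. Each camera call takes 0.05 s, during which the arm holds its last target. There are 200 camera calls.

### The job

Two square-ended turned balusters stand on end in the lanes of the marking-out board. Push over the one with the two round beads at its middle so that it falls along its own lane towards the end stop and lies flat in the lane, then push it along the lane until its end is butted against the stop. Do it all by pushing, without lifting it at any time, and leave the other baluster standing and everything else where it is.

Things in the scene. Friction and masses are not known exactly. Their poses are not given: they have to be found in the camera images.
- board: Plywood marking-out board, fixed, 330 (its x) x 260 (y) x 12 mm. Origin: at table height, mid-width, 135 mm before the end stop's face. Its x axis runs along both lanes to the stop (about to the robot's left), z up. Lanes centred at y = +62.5 and -62.5 mm, from x = -150 to the stop at +135 mm; the board begins at x = -170. Lane floor: grey felt, z = 12 mm.
- stop_a (a point): Middle of the stop's face in the lane at the board's y = +62.5 mm, 26 mm above the lane floor: where the centre of the head end of a baluster in that lane belongs. The stop is a dark wooden bar across both lanes, 22 mm thick, 45 mm high above the lane floor.
- stop_b (a point): The same for the lane at the board's y = -62.5 mm. Each lane is 62 mm wide at its floor; its rails lean outward to an opening of about 83 mm at 24 mm above the floor.
- beaded: The baluster to lay down: light wood, 0.2 to 0.4 kg, 52 x 52 x 180 mm; square blocks 50 mm long at foot and head, between them a slim turned part with TWO round beads (50 mm across). It stands on its foot in either lane, square to it within 0.03 rad, foot centre at the board's x = -135 to -105 mm. Origin: centre of the foot face; z axis from foot to head.
- beaded_head (a point): Centre of the beaded baluster's head face, 180 mm from its origin along its z axis.
- beaded_mid (a point): Centre of the beaded baluster, 90 mm from its origin along its z axis. Pushed near its head it tips over the edge of its foot without sliding and falls by itself once it leans beyond 0.28 rad. Lying, it ends some 30 to 65 mm short of the stop and slides with about 1 to 4 N.
- plain: The other baluster, same wood, size, origin and axes, but its turned part is a smooth slim waist without beads. It stands in the other lane and must stay standing.
- tin: Closed metal tin, 72 mm across, 70 mm high, on the table beyond the end stop; origin at the middle of its underside. Leave alone.
- mallet: Dark turned mallet standing on its head, 80 mm across, 185 mm high, beside the board on the side away from the robot; origin at the middle of its underside. Leave alone.
- bowl: Small wooden bowl, 110 mm across, 45 mm high, beside the board near the stop, on the side away from the robot; origin at the middle of its underside. Leave alone.
- sander: Cork sanding block, 110 x 60 x 35 mm high, on the table before the lanes' open ends, between them; origin at the middle of its underside. Leave alone.
- knob: Turned wooden drawer knob, 52 mm across, 50 mm high, on the table beyond the end stop; origin at the middle of its underside. Leave alone.
- gouge: Gouge with dark handle, 240 mm long, lying beside the board on the robot's side; origin at the underside of the tool. Leave alone.

How it is judged:
By the outcome, as a careful person would: the job done as asked, in the order asked, and still so for the second after the job is handed in, with the robot touching nothing.
It also fails if it takes over 45 s, if anything falls off the work surface, if the arm or the gripper's body presses on something with over 40 N, if the wrist force passes 120 N, or if a joint passes its speed limit or range.

## Working session

There is one attempt and no reset: what is moved stays moved. The work goes in short steps, each a Python script; the robot and the scene stay as the last script left them, time stands still between calls to the robot, and variables do not carry over. Pictures are saved under pics/ and viewed, at most 10 in all, crops included, and the job is handed in when it is done.

```bash
mkdir -p pics; python3 - <<'E'
from bench import manip, effector, viewer
import cv2
for n in ("side","top"):
    im=viewer.get_image(n); cv2.imwrite(f"pics/{n}0.png",cv2.resize(im[:,:,::-1],(768,576),interpolation=cv2.INTER_CUBIC)); print(n,viewer.get_calibration(n))
print(manip.current_tool_pos(),manip.current_tcp_rot(),manip.current_clock(),manip.grip_depth)
E
```

```text
side {'vfov': 44.990644510122436, 'cx': 256.5113664212748, 'cy': 184.37400005258726, 'eye': array([ 0.35209482, -0.68472308,  0.91709034]), 'attitude': array([ 0.91733341, -0.13343068,  0.06275382, -0.36980756])}
top {'vfov': 43.224690005743774, 'cx': 258.1694037765312, 'cy': 189.7737390933748, 'eye': array([0.36582765, 0.01424625, 1.28566972]), 'attitude': array([ 0.71125027, -0.69612799,  0.06783419, -0.07019541])}
[0.143535   0.63331285 0.22578292] [ 1.11147805e-01  9.93803511e-01 -8.55661931e-04 -1.21934900e-04] 0.1 0.0188
```

View pics/side0.png

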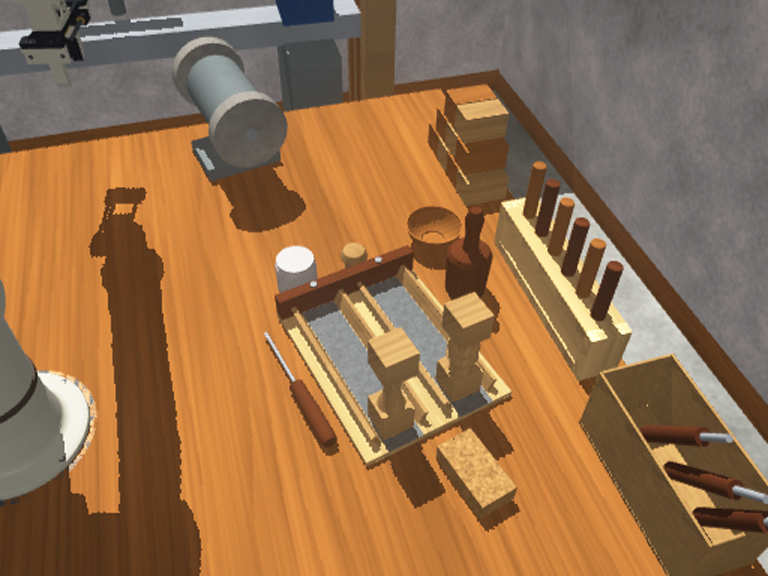

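View pics/top0.png

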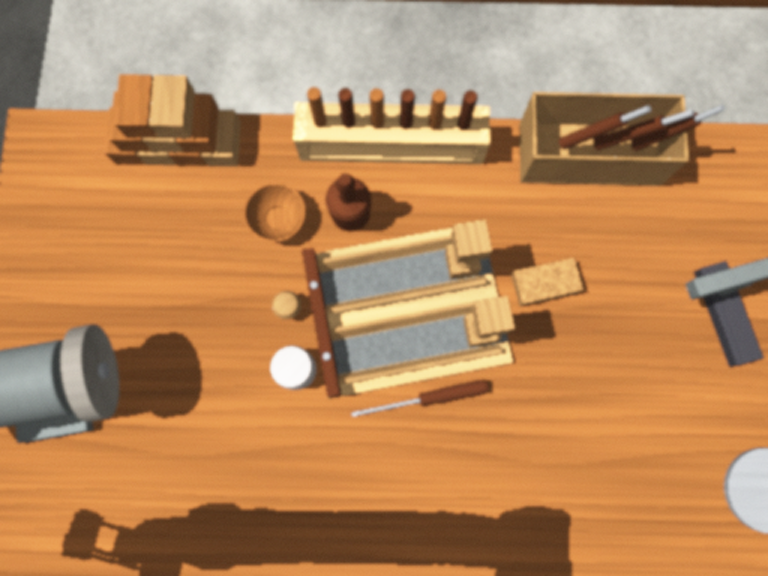

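The side view shows two balusters: near robot at (392,380) and far at (463,340). The top view shows their heads at (493,316) and (473,239), with the stop at left from (308,252) to (333,395). I'll enlarge both views.

```bash
python3 - <<'E'
import cv2
from bench import viewer
s=viewer.get_image("side")[:,:,::-1]; t=viewer.get_image("top")[:,:,::-1]
cv2.imwrite("pics/s1.png",cv2.resize(s[160:310,175:350],None,fx=4,fy=4,interpolation=cv2.INTER_CUBIC))
cv2.imwrite("pics/t1.png",cv2.resize(t[140:270,195:355],None,fx=4.5,fy=4.5,interpolation=cv2.INTER_CUBIC))
E
```

```text
(no output)
```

View pics/s1.png

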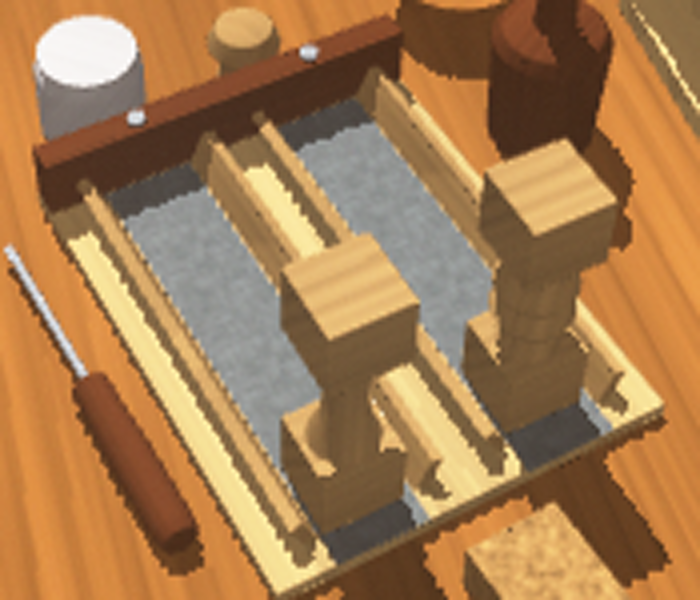

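View pics/t1.png

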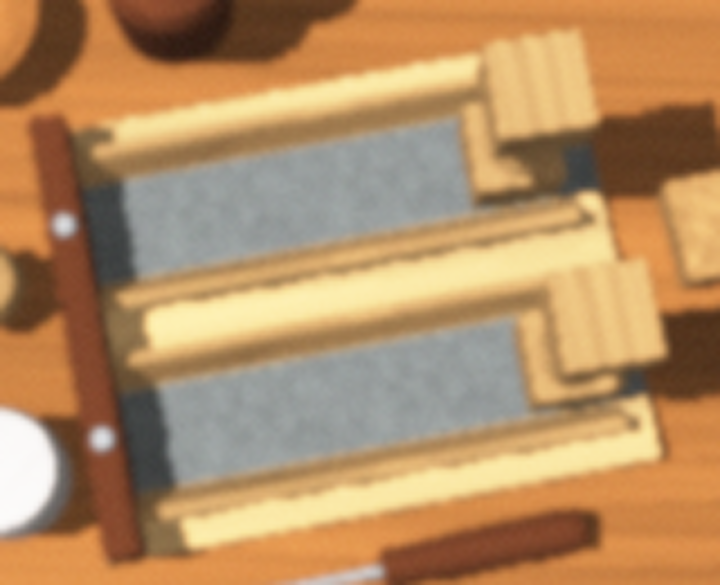

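The far baluster (side crop 540,300) shows bulges on its turned part. The near one (350,400) has a slim waist. So the beaded one is in the far lane, at board y = -62.5. Next I triangulate.

```bash
cat > h.py <<'E'
import numpy as np
from scipy.spatial.transform import Rotation as R
from scipy.optimize import least_squares
from bench import manip, effector, viewer
S=lambda u,v:(175+(u+.5)/4-.5,160+(v+.5)/4-.5)
T=lambda u,v:(195+(u+.5)/4.5-.5,140+(v+.5)/4.5-.5)
def proj(c,X):
    p=R.from_quat(c["attitude"]).inv().apply(np.atleast_2d(X)-c["eye"]); f=192/np.tan(np.radians(c["vfov"]/2))
    return p[:,:2]/p[:,2:]*f+[c["cx"],c["cy"]]
def tri(obs):
    return least_squares(lambda X:np.concatenate([(proj(c,X)[0]-p) for c,p in obs]),[.5,.1,.1])
E
python3 - <<'E'
from h import *
s,t=viewer.get_calibration("side"),viewer.get_calibration("top")
P={"studA":((136,118),(101,438)),"studB":((309,52),(64,225)),"nearopen":((281,594),(662,457)),
"B_sn":((484,185),(503,142)),"B_sf":((565,140),(483,45)),"B_on":((540,235),(597,120)),"B_of":((615,200),(578,32)),
"P_sn":((283,270),(562,375)),"P_sf":((368,235),(547,280)),"P_on":((330,340),(664,356)),"P_of":((418,303),(645,260))}
for k,(a,b) in P.items():
    r=tri([(s,S(*a)),(t,T(*b))]); print(k,r.x.round(4),"px",np.sqrt(2*r.cost).round(2))
# board fit
M=[(s,S(136,118),(146,62.5,57)),(s,S(309,52),(146,-62.5,57)),(s,S(281,594),(-170,130,12)),(s,S(662,407),(-170,-130,12)),
(t,T(101,438),(146,62.5,57)),(t,T(64,225),(146,-62.5,57)),(t,T(662,457),(-170,130,12))]
def res(p):
    rot=R.from_euler("z",p[2]); return np.concatenate([proj(c,rot.apply(np.array(b)/1e3)+[p[0],p[1],0])[0]-u for c,u,b in M])
r=least_squares(res,[.5,.1,1.5]); print(r.x,r.fun.round(1))
E
```

```text
studA [0.485  0.1224 0.0596] px 0.16
studB [0.6068 0.148  0.0611] px 0.42
nearopen [ 0.4873 -0.2008  0.0139] px 1.08
B_sn [ 0.6315 -0.0915  0.1823] px 0.24
B_sf [ 0.6811 -0.0802  0.1908] px 0.25
B_on [ 0.6427 -0.1392  0.1921] px 0.74
B_of [ 0.6885 -0.1293  0.1938] px 0.39
P_sn [ 0.5112 -0.1213  0.1878] px 1.18
P_sf [ 0.5589 -0.1135  0.1903] px 0.87
P_on [ 0.5208 -0.1723  0.1918] px 0.8
P_of [ 0.5693 -0.1631  0.1921] px 0.47
[ 0.57726011 -0.00646258  1.78421731] [-0.   0.6 -0.2  0.8 -1.2  0.5  1.1 -0.7 -0.1 -0.1 -0.3 -0.2 -0.3 -0.4]
```

Measured heights agree with the text: heads 0.190 (0.192 given), studs 0.060 (0.057 given). The head centre lies at board (-0.119, -0.060), which fits the lane. Next step: approach and push it over.

```bash
cat >> h.py <<'E'
B=np.array([.57726,-.00646]); YAW=1.78422
def W(x,y,z): return list(B+R.from_euler("z",YAW).as_matrix()[:2,:2]@[x,y])+[z]
def X(): 
    p=manip.current_tool_pos(); return np.append(R.from_euler("z",-YAW).as_matrix()[:2,:2]@(p[:2]-B),p[2]).round(4)
def Q(sgn):  # tool z down, tool y along lane
    y=sgn*np.array([np.cos(YAW),np.sin(YAW),0]); z=np.array([0,0,-1.]); return R.from_matrix(np.c_[np.cross(y,z),y,z]).as_quat()
E
python3 - <<'E'
from h import *
for s in (1,-1):
    print(s,[None if (q:=manip.solve_ik(p,Q(s))) is None else np.round(q,2) for p in (W(-.19,-.061,.36),W(-.19,-.061,.16),W(-.137,-.061,.034),W(-.06,-.0625,.034))])
E
```

```text
1 [array([ 0.02,  0.49,  0.32,  1.25, -0.15,  1.42,  2.11]), array([ 0.15,  0.62,  0.1 ,  1.48, -0.07,  1.05,  2.05]), array([ 0.2 ,  0.73, -0.07,  1.6 ,  0.06,  0.81,  1.89]), array([ 0.13,  0.7 , -0.13,  1.67,  0.12,  0.78,  1.73])]
-1 [array([-0.05,  0.51,  0.44,  1.25, -0.21,  1.43, -0.99]), array([-0.08,  0.66,  0.46,  1.49, -0.32,  1.07, -0.91]), array([-0.11,  0.76,  0.37,  1.61, -0.35,  0.83, -0.95]), array([-0.21,  0.72,  0.35,  1.68, -0.32,  0.79, -1.07])]
```

```bash
python3 - <<'E'
from h import *
import cv2
effector.close()
p=manip.current_tool_pos(); manip.servo_line([p[0],p[1],.38],vel=.25)
manip.move_pose(W(-.195,-.061,.36),Q(-1))
print("above",X(),manip.current_clock())
manip.servo_line(W(-.195,-.061,.16),vel=.15)
f0=manip.current_force(); x=-.195
while x<-.085:
    x+=.01; manip.servo_line(W(x,-.061,.16),vel=.08)
    print(X()[0],(manip.current_force()-f0).round(1))
manip.sleep(.5)
print(manip.current_clock())
im=viewer.get_image("side")[:,:,::-1]
cv2.imwrite("pics/s2.png",cv2.resize(im[130:310,150:360],None,fx=3.3,fy=3.3,interpolation=cv2.INTER_CUBIC))
E
```

```text
above [-0.1938 -0.0616  0.3599] 5.8167
-0.1836 [0.2 0.6 0.9]
-0.1737 [-0.2 -0.   1.4]
-0.1639 [-0.8 -0.2  0. ]
-0.1539 [-0.1 -0.3  1.1]
-0.1438 [0.4 0.2 0.8]
-0.1338 [ 0.2  0.8 -0. ]
-0.1238 [ 0.  -0.7 -0.1]
-0.1138 [-0.5  0.8  1.2]
-0.1039 [-0.8 -0.2  0.8]
-0.0938 [-1.1  0.4  0.3]
-0.0838 [-0.2  0.8  0.7]
10.825
```

View pics/s2.png

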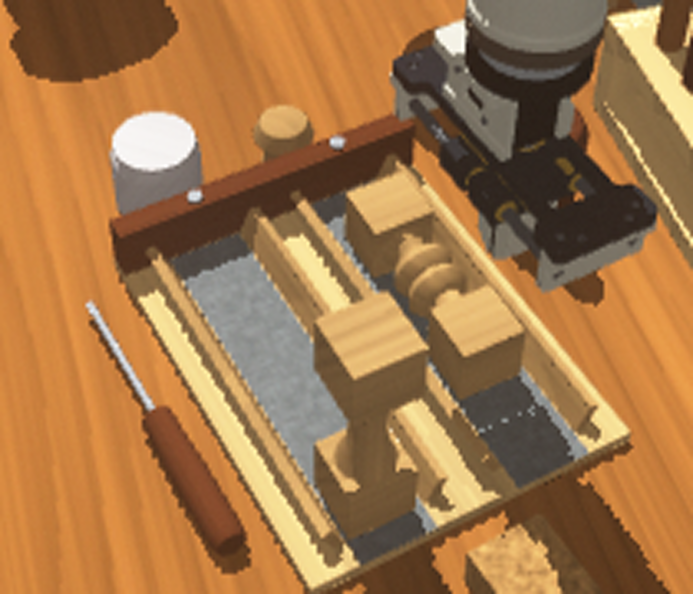

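The beaded baluster (two beads at 430,275 in the crop) lies flat in its lane, short of the stop, and the plain one still stands. Next: push from behind the foot.

```bash
python3 - <<'E'
from h import *
import cv2
manip.servo_line(W(-.142,-.0625,.16),vel=.15)
manip.servo_line(W(-.142,-.0625,.037),vel=.12)
d=np.array([np.cos(YAW),np.sin(YAW),0])
manip.sleep(.2); f0=np.mean([manip.current_force() for _ in range(5)],0); x=-.142; log=[]
while x<-.045:
    x+=.01 if x<-.085 else .002
    manip.servo_line(W(x,-.0625,.037),vel=.05)
    f=(manip.current_force()-f0)@d; log.append((X()[0],round(f,1)))
    if f<-9: break
print(log,manip.current_clock())
im=viewer.get_image("side")[:,:,::-1]
cv2.imwrite("pics/s3.png",cv2.resize(im[130:310,150:360],None,fx=3.3,fy=3.3,interpolation=cv2.INTER_CUBIC))
E
```

```text
[(np.float64(-0.1309), np.float64(-0.3)), (np.float64(-0.1212), np.float64(-0.3)), (np.float64(-0.1112), np.float64(0.5)), (np.float64(-0.1013), np.float64(0.7)), (np.float64(-0.091), np.float64(-0.8)), (np.float64(-0.081), np.float64(-0.5)), (np.float64(-0.0798), np.float64(-0.1)), (np.float64(-0.078), np.float64(-0.7)), (np.float64(-0.0759), np.float64(-1.4)), (np.float64(-0.0737), np.float64(-1.3)), (np.float64(-0.0717), np.float64(-0.7)), (np.float64(-0.0696), np.float64(-1.0)), (np.float64(-0.0677), np.float64(0.1)), (np.float64(-0.0657), np.float64(0.2)), (np.float64(-0.0641), np.float64(-2.2)), (np.float64(-0.064), np.float64(-5.4)), (np.float64(-0.064), np.float64(-7.7)), (np.float64(-0.0639), np.float64(-11.3))] 17.8833
```

View pics/s3.png

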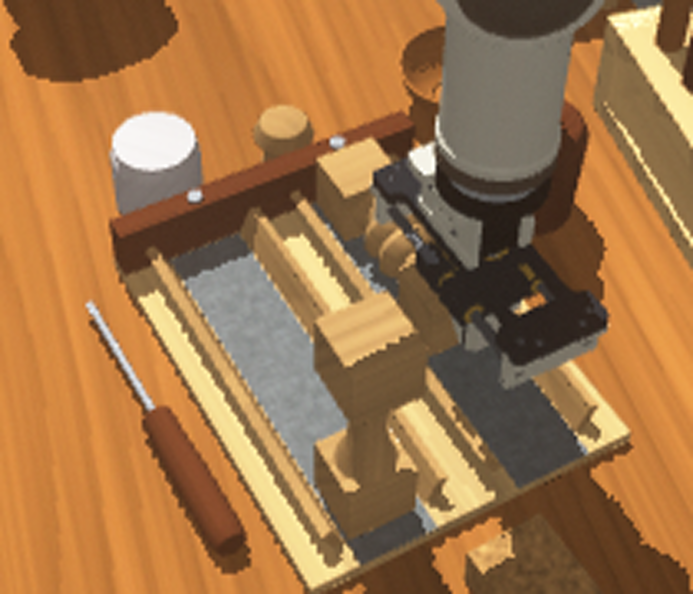

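It stopped hard at TCP x = -0.064 exactly as predicted, with the head at the stop (350,160). I'll back off, rise and check.

```bash
python3 - <<'E'
from h import *
import cv2
manip.servo_line(W(-.10,-.0625,.037),vel=.08)
manip.servo_line(W(-.14,-.0625,.037),vel=.15)
manip.servo_line(W(-.14,-.0625,.32),vel=.2)
manip.servo_line(W(-.25,-.0625,.32),vel=.2)
print(manip.current_clock())
a=viewer.get_image("side")[130:310,150:360,::-1]; b=viewer.get_image("top")[130:280,190:365,::-1]
a=cv2.resize(a,(398,341),interpolation=3); b=cv2.resize(b,(398,341),interpolation=cv2.INTER_CUBIC)
cv2.imwrite("pics/f.png",cv2.hconcat([a,b]))
E
```

```text
21.2917
```

View pics/f.png

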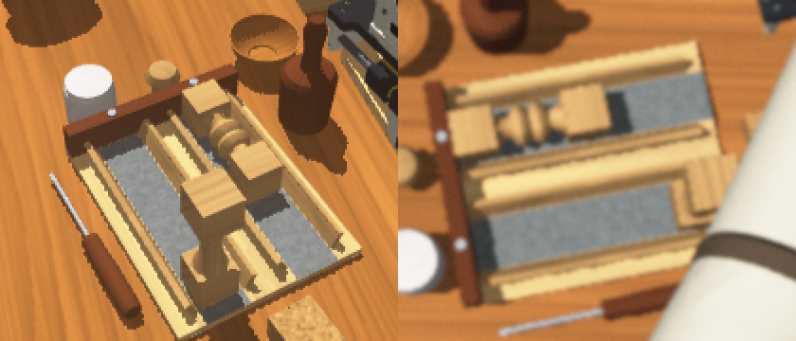

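The beaded baluster lies flat with its head against the stop (left half 205,100; right half 470,130). The plain one stands and the other objects I can see look undisturbed.

```bash
python3 -c "
from bench import manip
print(manip.hand_in())"
```

```text
the job is handed in; nothing more can be done
None
```

The beaded baluster was pushed over along its lane, lies flat and is butted against the stop; the plain one still stands, nothing else appeared moved, and the job is handed in at about 21 s.

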